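Fit the light panel into a display stand and set its dimmer

TASK

Take the light panel (the board with a grip tab on its top edge) out of the drying rack and lower it gently, tab up, down both grooves of the leaning display stand until it rests on the socket rail; then swing both of the stand's levers right down over the panel's top edge so that they press it fully home. After that slide the dimmer's grip along its track until it is level with the little wooden mark beside the track, and leave the other boards, the bottle and the pot as they are.

Things in the scene. Friction and masses are not known exactly. Their poses are not given: they have to be found in the camera images.
- panel_mid (a point): Centre of the light panel's board (tab not counted): plywood, 190 mm wide, 100 high, 6 thick, both faces white and alike (either may face forward), copper strip low on each. Grip tab in the middle of the top edge: 44 mm wide, 12 thick, 50 to 89.5 mm above this point. Axes: x normal to the board, y along its width, z up to the tab. 0.15 to 0.31 kg. Starts upright in a rack slot.
- board_a_mid (a point): Centre of a plain plywood board 160 mm wide, 90 mm high, 6 mm thick, no tab, upright in another slot of the rack; bystander. Axes as the panel's.
- board_b_mid (a point): Centre of a plain plywood board 170 mm wide, 90 mm high, 6 mm thick, no tab, upright in the remaining slot; bystander. Axes as the panel's.
- rack: Fixed wooden drying rack: base 150 (x) x 160 (y) x 20 mm, origin at the centre of its underside. Three slots along its x axis at y = -50, 0, +50 mm, each 8 mm wide between 5 mm fins whose tops are 56 mm above the table; boards stand 20 mm above the table. Rack and stand change sides from start to start.
- guides: The stand's fixed pair of aluminium guides, leaning 25 deg, top towards the robot. Origin: midway, at their foot, 40 mm above the table. z up along them (panel slides along -z), y across (+y robot's left), x normal to the panel. Channels at y = +-83 to 106 mm, z = 10 to 110; groove 9 mm wide (x = +-4.5), bottom at y = +-97.5; flared mouths end at z = 124, x = +-12, y = +-103.
- stand_foot (a point): Middle of the underside of the stand's foot board, on the table (its x, y axes: as the guides' but level). Board 130 x 250 mm, 18 mm thick, with a small hut 60 mm high behind (+x). Upper parts stay within 125 mm of the middle sideways apart from the levers; the ears that carry the levers end at z = 141 mm of the guides.
- socket_rail (a joint): How far the black socket rail (160 mm long, between the guides) is pushed down, m: 0 at first, 0.008 at its stop. Its top starts at z = 30 mm of the guides. Stiff (about 16 N), stays where pushed. panel_mid is at z = 80 mm of the guides when the panel first rests on the rail, 72 mm when fully home.
- lever_left (a joint): Angle of the lever at the guides' +y side, rad: 0 fully open (up, leaning 0.35 rad outward), 0.35 straight up along the guides' z, 1.92 closed (lying inward over the panel's top edge, its stop). Pivot along the guides' x at (0, 112, 133.5) mm. Aluminium bar 14 mm wide (x), 10 thick, 79 long. Its nose presses the panel over the last 0.3 rad: 4 to 12 N near the bar's end for the first lever shut. Stays put.
- lever_right (a joint): The same for the mirror-image lever at the guides' -y side, pivot at (0, -112, 133.5) mm of the guides, swinging inward along +y; 0 open, 1.92 closed.
- lever_left_end (a point): Point on the left lever's bar, on its centre line, 58 mm from its pivot: where to push it (a hard pinch here hinders its turning).
- lever_right_end (a point): Point on the right lever's bar, on its centre line, 58 mm from its pivot: where to push it (a hard pinch here hinders its turning).
- dimmer (a joint): Position of the dimmer's grip along its track, m: 0 at the track's -y end, 0.12 at its +y end. About 1.5 to 2 N to move; stays where it is left.
- dimmer_top (a point): Centre of the top of the dimmer's black grip: a block 28 mm (x) x 20 mm (y, along the track) x 40 mm high, its top 54.5 mm above the table. The white track housing is 40 x 170 x 14 mm, fixed to the table.
- mark: Small dark wooden pin 18 mm high with a 14 mm foot, fixed on the table beside the far (+x) edge of the dimmer's housing; origin at the centre of the pin's underside. Its axes are parallel to the dimmer's, y along the track: the grip's centre must come level with the pin in this y.
- bottle_mid (a point): Centre (75 mm above the table) of a loose bottle, 60 mm across, 150 mm high; bystander.
- pot_mid (a point): Centre (30 mm above the table) of a loose small white pot, 64 mm across the rim, 60 mm high; bystander.
There are look-alikes about, which are no part of the job. Leave any black look-alike of the part that bears panel_mid alone.

How it is judged (in metres and radians):
On the way, in this order (a step that is already met when the one before it is completed fails the run):
1. the light panel is down in both grooves, tab up, resting on the socket rail (x of panel_mid in the frame of guides between -0.006 and 0.006 m and y of panel_mid in the frame of guides between -0.008 and 0.008 m and angle between the z axis of panel_mid and the z axis of guides, either way round below 0.08 rad and z of panel_mid in the frame of guides between 0.066 and 0.086 m and angle between panel_mid's own z axis and vertical below 0.6 rad), for 0.2 s.
2. both levers are swung down and the panel is pressed fully home (x of panel_mid in the frame of guides between -0.006 and 0.006 m and y of panel_mid in the frame of guides between -0.008 and 0.008 m and angle between the z axis of panel_mid and the z axis of guides, either way round below 0.08 rad and z of panel_mid in the frame of guides between 0.066 and 0.0745 m and value of joint each of lever_left, lever_right above 1.8 rad), for 0.2 s.
3. the dimmer's grip is level with the mark (y of dimmer_top in the frame of mark between -0.006 and 0.006 m), for 0.2 s.
At the end, for the whole second after the job is handed in: The panel is in both grooves, tab up, and pressed home (its centre within 2.5 mm of the fully home depth, within 8 mm of the middle and 6 mm of the groove plane), both levers are within 0.12 rad of their closed stop, and the dimmer's grip is at rest within 6 mm of the mark along the track (all of step 2 and all of step 3 and angle between panel_mid's own z axis and vertical below 0.6 rad and velocity of joint dimmer between -0.01 and 0.01 m/s); the robot touches nothing.
It fails at once if the panel is dropped down the guides (faster than 0.45 m/s in the grooves) (x of panel_mid in the frame of guides between -0.008 and 0.008 m and y of panel_mid in the frame of guides between -0.01 and 0.01 m and z of panel_mid in the frame of guides between 0.07 and 0.155 m and linear speed of panel above 0.45 m/s).
It fails at once if one of the other boards is moved more than 25 mm (distance of any of board_a_mid, board_b_mid from where it was at the start of the episode above 0.025 m).
It fails at once if the bottle or the pot is moved more than 25 mm (distance of any of bottle_mid, pot_mid from where it was at the start of the episode above 0.025 m).
It also fails if it takes over 72 s, if anything falls off the work surface, if the arm or the gripper's body presses on something with over 40 N, if the wrist force passes 120 N, or if a joint passes its speed limit or range.

ROBOT

A 6-joint arm with a two-finger parallel gripper is mounted at the origin on the work surface. World frame = base frame: x ahead of the robot, y to its left, z up, the work surface at z = 0. Lengths are in mm, angles in rad, forces in N, time in s.
With the tool pointing down it reaches from about 425 to 1125 mm from the base axis. Payload 14.9 kg.
Tool frame: the origin (TCP) lies where the fingers leave the gripper's body, on its centre line; the fingertips stand 78 mm ahead of it and the grasp point (between the pads) lies manip.grip_depth ahead of it (manip.grip_depth is the distance from the TCP to the grasp point, in mm); z points along the fingers, y is the line along which they close (so a half turn about z gives the same grasp; the last joint's range is limited). The gripper opens to 91 mm and grips with 3 to 60 N. Pads are 32 mm wide; open, the fingers measure 118 mm over their backs; the gripper's body (76 mm by 178 mm) begins 60 mm behind the grasp point.
Start: joints at [-1.38, 0.379, 1.734, -0, 1.028, -0.033], TCP at [155.35, -682.558, 292.232] pointing down, gripper open.
Joint ranges: [-2.77, 2.77], [-0.74, 2.19], [0, 2.66], [-1.06, 4.2], [0.31, 2.87], [-3.08, 3.08]. Speed limits (rad/s): [1.89, 1.89, 2.39, 3.14, 3.14, 3.14].

INTERFACE

Orientations are given as a unit quaternion [w, x, y, z].
In Python, from plant import get_state, optics, workorder, manip gives the robot as it stands.
- The arm moves only by the tool carry_out, never from a script. Its arguments are lists of equal length, an entry for each row: "fingers": the opening, from 0 (shut) to 1 (fully open); "translation": the shift along the tool's x, y, z in mm, a list of three; "delta_rot": the turn, a rotation vector about the tool's x, y, z in degrees, a list of three. A call has exactly 8 rows; each row is the pose to reach, as a shift and turn from the pose commanded when the call began, along the tool's axes at that moment; what a row does not reach only later rows make up. A row lasts 1/10 s, in which the tool goes at most 50 mm and 8.59 degrees, less where a joint would pass 70% of its speed; a pose out of reach is approached as far as the arm can. A call with a gripper value outside its range is refused whole. The fingers move at their own pace and stop on an object; "squeeze" is the grip in N (left out, the last holds). Time passes only in rows, so rows that repeat a pose let the fingers close, or fill a call up. It gives the time, the measured TCP pose, the force, the opening and the grip force at its end, in the units of the state.
- get_state(): the state, without advancing time (a new reading comes with each control period).
- optics.capture(name): name is "scene" or "top" or "wrist"; returns (picture, depth): 420x560x3 uint8, red, green, blue; 420x560 float32, mm along the optical axis (not along the pixel's ray), 0 where there is no reading.
- optics.calibration(name): a dict with "mtx" (3x3 intrinsics, pixels), "cam_to_world" (4x4, takes a point from camera to world coordinates). Camera axes: x right, y down, z forward; pixel columns grow to the right and rows downward; lengths in mm; the calibration is good to about 2 mm. A picture is of the moment at which its call begins: read the wrist's pose just before it. calibration takes no time and is no camera call; for the wrist camera it gives the pose at the moment of the call.
- workorder.hand_in(): hands the job in; it is judged then, once.
The state is a dict: "time_s": time; "joints": joint angles; "qvel": joint speeds; "joint_efforts": joint torques, N m; "ee_pos": TCP position; "ee_rot": TCP orientation; "wrist_force": force on the tool from outside, world axes, zero at the start; "wrist_torque": the same for the moment, N m; "finger_gap": opening from 0.0 (shut) to 1.0 (fully open); "finger_force": force on a finger pad.
Only numpy, scipy, OpenCV 4.12 (cv2) and the standard library are available. Lean on these libraries where they do the work, as an engineer would, in place of code of your own. Each camera call takes 0.05 s, during which the arm holds its last target. There are 200 camera calls.

## Working session

There is one attempt and no reset: what is moved stays moved. The work goes in short steps, Python scripts to look and compute and a tool call to move; the robot and the scene stay as the last step left them, time stands still between calls to the robot, and variables do not carry over. Pictures are saved under pics/ and viewed, at most 10 in all, crops included, and the job is handed in when it is done.

Besides the shell and the picture viewer there is one more tool, called as a command line: name --argument value ..., lists and objects as JSON in quotes. carry_out: Moves the arm, as the interface text tells. Its arguments: {"type":"object","properties":{"fingers":{"type":"array"},"translation":{"type":"array"},"delta_rot":{"type":"array"},"squeeze":{"type":"number"}},"required":["fingers","translation","delta_rot"]}

```bash
ls; mkdir -p pics
cat > h.py <<'E'
import numpy as np,cv2
from plant import get_state,optics,workorder,manip
def cap(n,save=None):
    cal=optics.calibration(n); p,d=optics.capture(n)
    np.savez(f'{n}.npz',p=p,d=d,K=cal['mtx'],T=cal['cam_to_world'])
    if save: cv2.imwrite(f'pics/{save}.png',p[:,:,::-1])
    return cloud(n)
def cloud(n):
    z=np.load(f'{n}.npz'); d=z['d'];K=z['K'];T=z['T']
    v,u=np.mgrid[:d.shape[0],:d.shape[1]]
    P=np.stack([(u-K[0,2])/K[0,0]*d,(v-K[1,2])/K[1,1]*d,d],-1)@T[:3,:3].T+T[:3,3]
    P[d==0]=np.nan
    return z['p'],P
E
python3 - <<'E'
from h import *
a,_=cap('scene');b,_=cap('top')
cv2.imwrite('pics/a.png',a[:,:,::-1]);cv2.imwrite('pics/b.png',b[:,:,::-1])
s=get_state();print(s,manip.grip_depth)
for n in('scene','top'):print(optics.calibration(n))
E
```

```text
pics
{'time_s': 0.1, 'joints': array([-1.38032917e+00,  3.79325655e-01,  1.73469698e+00, -2.16197371e-05,
        1.02851428e+00, -3.32898499e-02]), 'qvel': array([-0.00064057, -0.00037447, -0.00064532,  0.00087668,  0.00169443,
       -0.00010946]), 'joint_efforts': array([ 3.34648166e-04, -7.65037465e+01, -4.35292482e+01,  6.51551946e-02,
        3.97800026e-02, -7.71204242e-06]), 'ee_pos': array([ 155.27338832, -682.2868946 ,  291.68770054]), 'ee_rot': array([-4.69944777e-04,  9.93747391e-01,  1.11650793e-01, -4.62935839e-05]), 'wrist_force': array([0.30829692, 1.38377065, 0.03588963]), 'wrist_torque': array([-0.01056243, -0.00807841, -0.01841858]), 'finger_force': 0.0, 'finger_gap': 0.998694248512526} 59.5
{'mtx': array([[441.66799296,   0.        , 283.05823987],
       [  0.        , 441.66799296, 211.00665296],
       [  0.        ,   0.        ,   1.        ]]), 'cam_to_world': array([[-8.65832019e-01,  3.40739993e-01, -3.66375725e-01,
         1.00069928e+03],
       [ 4.99848149e-01,  5.56789785e-01, -6.63428190e-01,
         8.06812037e+02],
       [-2.20622562e-02, -7.57549597e-01, -6.52404678e-01,
         9.42717547e+02],
       [ 0.00000000e+00,  0.00000000e+00,  0.00000000e+00,
         1.00000000e+00]])}
{'mtx': array([[379.73197373,   0.        , 282.26168673],
       [  0.        , 379.73197373, 210.47410982],
       [  0.        ,   0.        ,   1.        ]]), 'cam_to_world': array([[-1.40351686e-02, -9.98594840e-01,  5.11014597e-02,
         5.18559043e+02],
       [-9.99050067e-01,  1.61135000e-02,  4.04885058e-02,
        -8.87358441e+00],
       [-4.12550363e-02, -5.04846537e-02, -9.97872398e-01,
         9.96898866e+02],
       [ 0.00000000e+00,  0.00000000e+00,  0.00000000e+00,
         1.00000000e+00]])}
```

View pics/a.png

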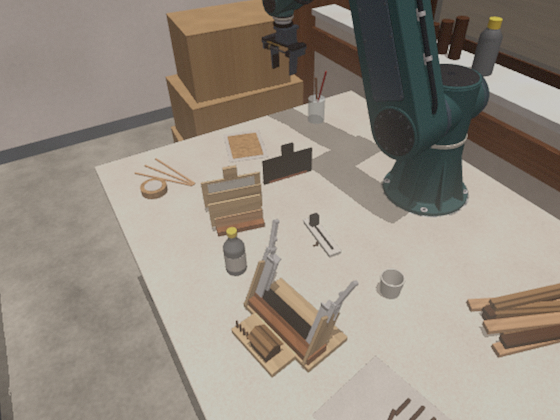

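View pics/b.png

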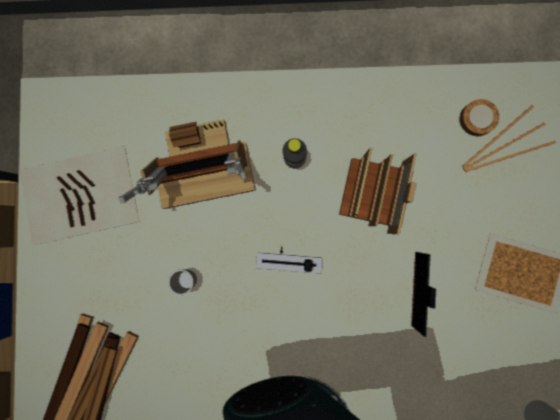

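The scene picture shows the rack at (235,200), the stand at (295,310), the dimmer at (322,232), the bottle at (235,253) and the pot at (391,284). Two things could be the panel: the tabbed board in the rack (scene 230,173; top 411,192) and a black tabbed board (scene 287,163; top 423,293), which is the look-alike. I choose the rack one and check it in a crop.

Run:
```python
from h import *
a,A=cloud('scene');b,B=cloud('top')
c1=cv2.resize(b[140:240,335:425],None,fx=4.4,fy=4.4,interpolation=cv2.INTER_CUBIC)[:440,:396]
c2=cv2.resize(a[160:240,195:275],(400,440),interpolation=cv2.INTER_CUBIC)
cv2.imwrite('pics/c.png',np.hstack([c1,c2])[:,:,::-1])
def hi(P,x0,x1,y0,y1,z0,z1,lab):
    m=(P[...,0]>x0)&(P[...,0]<x1)&(P[...,1]>y0)&(P[...,1]<y1)&(P[...,2]>z0)&(P[...,2]<z1)
    q=P[m];v,u=np.where(m)
    if len(q)<4: print(lab,len(q));return
    r=cv2.minAreaRect(q[:,:2].astype(np.float32))
    print(lab,len(q),'med',np.median(q,0).round(1),'rect',np.round(r[0],1),np.round(r[1],1),round(r[2],1),'uv',u.min(),u.max(),v.min(),v.max())
for n,P in(('top',B),('scene',A)):
    for uv in [(378,190),(205,180),(423,293),(290,262),(281,250),(294,150),(183,280),(411,192)]:
        if n=='top':print(uv,P[uv[1],uv[0]].round(0))
    hi(P,400,800,-480,-150,138,175,n+' tab')
    hi(P,400,800,-480,-150,105,133,n+' boards')
    hi(P,400,800,-480,-150,113,133,n+' panelboard')
    hi(P,300,500,-200,100,30,80,n+' grip')
    hi(P,300,500,-200,100,7,19,n+' dimmer+pin')
    hi(P,500,800,-100,60,100,170,n+' bottle')
    hi(P,250,500,100,350,40,80,n+' pot')
    hi(P,400,800,60,460,120,400,n+' standhi')
```

```text
(378, 190) [ 614. -208.   54.]
(205, 180) [652. 232.  17.]
(423, 293) [ 365. -301.   81.]
(290, 262) [436.  13.  17.]
(281, 250) [467.  36.   9.]
(294, 150) [697.  -3. 152.]
(183, 280) [391. 294.   5.]
(411, 192) [ 597. -256.  161.]
top tab 159 med [ 597.5 -256.5  158.2] rect [ 598.2 -258.4] [13.5 43.8] 77.4 uv 405 416 182 202
top boards 661 med [ 615.7 -222.9  110.4] rect [ 610.1 -210.1] [106.3 187.4] 76.3 uv 359 416 148 233
top panelboard 226 med [ 592.6 -252.2  119.1] rect [ 609.5 -211.4] [104.1 187. ] 76.7 uv 359 416 154 233
top grip 97 med [431.1 -32.1  52.7] rect [429.9 -32.2] [19.8 27.3] 88.3 uv 304 312 260 271
top dimmer+pin 929 med [435.8  23.4  13.6] rect [439.2  15.3] [168.7  50.6] 84.7 uv 257 322 250 272
top bottle 338 med [703.4  -3.2 113.8] rect [707.9  -3.7] [49.9 43.6] 88.3 uv 284 305 139 159
top pot 235 med [391.2 293.   57.3] rect [393.2 283.8] [59.5 63.7] 0.5 uv 168 194 270 294
top standhi 836 med [635.1 329.9 156. ] rect [646.6 234.2] [ 90.8 267. ] 10.4 uv 119 246 149 203
scene tab 104 med [ 599.3 -253.6  151.8] rect [ 599.1 -254.6] [19.8 43.3] 69.2 uv 223 237 166 175
scene boards 499 med [ 611.9 -243.2  109.9] rect [ 608.5 -209.9] [112.2 189.3] 78.1 uv 201 260 172 206
scene panelboard 180 med [ 602.3 -254.1  118.1] rect [ 605.6 -232.1] [ 66.2 187.2] 76.2 uv 201 259 172 187
scene grip 89 med [432.4 -24.4  48.2] rect [430.7 -28.5] [24.4 26.8] 78.7 uv 310 319 213 223
scene dimmer+pin 481 med [438.7  34.3  12.5] rect [439.3  16.3] [169.8  51.5] 84.4 uv 304 340 218 256
scene bottle 278 med [713.9   6.7 117.8] rect [712.9   4.6] [38.7 45.9] 64.0 uv 225 242 228 251
scene pot 294 med [391.  285.3  52.8] rect [393.3 285.8] [62.7 61.4] 6.9 uv 381 405 269 291
scene standhi 1195 med [645.8 319.1 150.4] rect [646.2 235.6] [ 92.6 270.4] 10.8 uv 256 358 220 329
```

View pics/c.png

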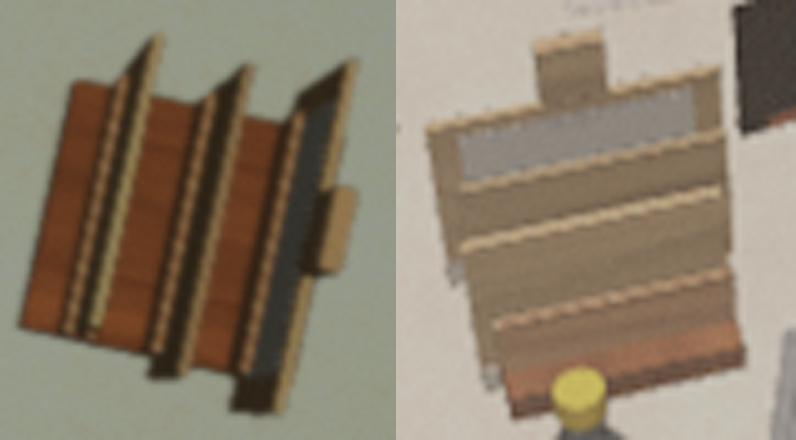

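The crop confirms it: white faces with a strip, a tab, and a tab top at z = 160 (159.5 expected). The panel stands in the rack's -y slot. Next I measure the stand.

```bash
cat >> h.py <<'E'
from scipy.spatial.transform import Rotation as R
def guideR(yaw):
    return R.from_euler('z',yaw,degrees=True).as_matrix()@R.from_euler('y',-25,degrees=True).as_matrix()
def toolpose():
    s=get_state();q=s['ee_rot'];return np.array(s['ee_pos']),R.from_quat([q[1],q[2],q[3],q[0]]).as_matrix()
def go(gp,Rt,gd=None):
    """move numbers so that grasp point comes to gp with tool rotation Rt"""
    gd=manip.grip_depth if gd is None else gd
    p,R0=toolpose(); t=np.array(gp)-gd*Rt[:,2]
    print('trans',(R0.T@(t-p)).round(1),'rot',R.from_matrix(R0.T@Rt).as_rotvec(degrees=True).round(2),'tcp',t.round(1))
def down(yaw_y):
    y=np.array([np.cos(np.radians(yaw_y)),np.sin(np.radians(yaw_y)),0]);z=np.array([0,0,-1.])
    return np.stack([np.cross(y,z),y,z],1)
E
python3 - <<'E'
from h import *
a,A=cloud('scene');b,B=cloud('top')
for n,P,img in(('top',B,b),('scene',A,a)):
    m=(P[...,0]>480)&(P[...,0]<800)&(P[...,1]>80)&(P[...,1]<400)&(P[...,2]>14)&(P[...,2]<22)
    r=cv2.minAreaRect(P[m][:,:2].astype(np.float32));print(n,'foot',m.sum(),np.round(r[0],1),np.round(r[1],1),r[2].__round__(1))
    # panel line fit
    for nm,zr,bx in(('tabtop',(157,163),(-290,-225)),('boardtop',(118,122),(-330,-150))):
        m=(P[...,0]>450)&(P[...,0]<750)&(P[...,1]>bx[0])&(P[...,1]<bx[1])&(P[...,2]>zr[0])&(P[...,2]<zr[1])
        r=cv2.minAreaRect(P[m][:,:2].astype(np.float32));print(nm,m.sum(),np.round(r[0],1),np.round(r[1],1),r[2].__round__(1))
    m=(P[...,0]>440)&(P[...,0]<800)&(P[...,1]>60)&(P[...,1]<420)&(P[...,2]>200)
    Q=P[m];v,u=np.where(m)
    for s in(Q[:,1]>235,Q[:,1]<235):
        if s.sum(): print('lever z>200',s.sum(),Q[s].mean(0).round(1),Q[s][Q[s][:,2].argmax()].round(1),'uv',u[s].mean(),v[s].mean())
c1=cv2.resize(b[110:215,110:265],None,fx=3.7,fy=3.7,interpolation=cv2.INTER_CUBIC)
c2=cv2.resize(a[215:375,230:365],None,fx=4,fy=4,interpolation=cv2.INTER_CUBIC)
cv2.imwrite('pics/d.png',cv2.resize(c2,(506,600))[:,:,::-1])
E
```

```text
top foot 3127 [699.9 242.9] [199.8 250.1] 10.3
tabtop 99 [ 598.4 -258.5] [12.3 43.5] 75.8
boardtop 130 [ 599.9 -257.5] [  8.7 184.5] 76.5
lever z>200 109 [592.4 350.2 219. ] [588.7 355.6 233. ] uv 125.60550458715596 196.8165137614679
lever z>200 62 [635.8 103.6 224.8] [634.9 102.6 236.2] uv 242.33870967741936 173.40322580645162
scene foot 2206 [700.4 244.1] [201.  251.6] 10.2
tabtop 28 [ 598.9 -256.3] [16.5 42.9] 78.5
boardtop 46 [ 599.1 -256.2] [ 10.2 185.8] 77.2
lever z>200 106 [594.7 355.2 217.4] [591.3 355.4 233.3] uv 351.0377358490566 287.4811320754717
lever z>200 95 [638.8 108.6 217.1] [636.1 105.3 234.7] uv 274.9578947368421 226.54736842105262
```

View pics/d.png

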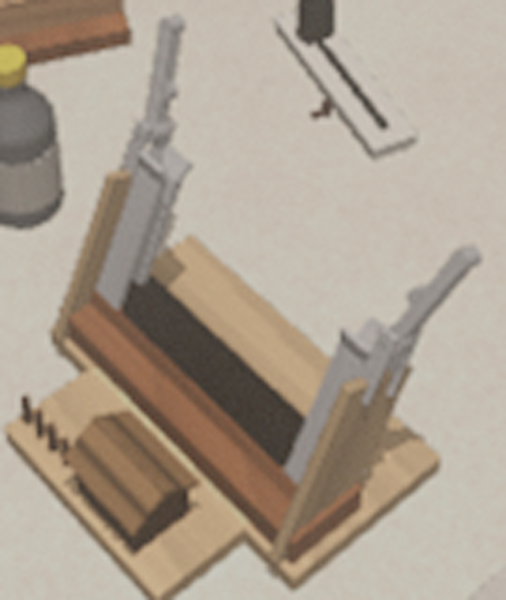

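The enlarged stand: left (+y) lever tip at crop (470,258), right lever tip at (172,22), grooves open between them. I fit the guide frame using the lever bars, which should span x_g = ±7.

Run:
```python
from h import *
yaw=10.25;G=guideR(yaw);f=np.array([np.cos(np.radians(yaw)),np.sin(np.radians(yaw)),0]);l=np.array([-f[1],f[0],0])
O=f*728+l*115.5+np.array([0,0,40]);print(O)
pc=lambda q:np.percentile(q,[3,25,50,75,97]).round(1)
for n in('top','scene'):
    _,P=cloud(n);q=(P.reshape(-1,3)-O)@G;q=q[~np.isnan(q[:,0])]
    q=q[(abs(q[:,0])<40)&(abs(q[:,1])<170)]
    for lo,hi in((150,165),(165,180),(180,195),(195,215)):
        for sg in(1,-1):
            s=q[(q[:,2]>lo)&(q[:,2]<hi)&(q[:,1]*sg>80)]
            if len(s)>3: print(n,'lever',sg,(lo,hi),len(s),'x',pc(s[:,0]),'y',pc(s[:,1]))
    for sg in(1,-1):
        s=q[(q[:,2]>30)&(q[:,2]<105)&(q[:,1]*sg>60)&(q[:,1]*sg<125)&(abs(q[:,0])<25)]
        print(n,'chan',sg,len(s),np.histogram(s[:,0],np.arange(-25,26,5))[0],np.histogram(s[:,1]*sg,np.arange(60,126,5))[0])
    s=q[(abs(q[:,1])<70)&(abs(q[:,0])<25)&(q[:,2]>10)&(q[:,2]<60)]
    print(n,'rail',len(s),pc(s[:,0]),pc(s[:,2]))
```

```text
[695.82914838 243.19960168  40.        ]
top lever 1 (150, 165) 21 x [-5.5  2.6  3.5  5.6  6.6] y [108.2 110.5 112.  114.5 117. ]
top lever -1 (150, 165) 11 x [3.6 4.6 6.2 6.5 7.5] y [-121.1 -117.6 -115.4 -112.9 -109.3]
top lever 1 (165, 180) 50 x [-6.5 -3.1  0.6  3.2  6.6] y [106.7 112.1 115.7 117.4 120.7]
top lever -1 (165, 180) 26 x [-3.8 -1.2  2.8  6.4  7.3] y [-124.1 -118.2 -114.2 -111.4 -108. ]
top lever 1 (180, 195) 34 x [-6.1 -3.1  1.4  4.7  6.4] y [117.5 119.1 120.7 121.9 126.6]
top lever -1 (180, 195) 12 x [-1.9  6.   6.5  7.   7.1] y [-128.  -124.7 -122.  -119.7 -118.9]
top lever 1 (195, 215) 65 x [-7.1 -3.1 -0.   4.   6.4] y [121.5 123.3 125.2 128.9 133. ]
top lever -1 (195, 215) 47 x [-6.  -3.1  1.4  5.5  7.1] y [-133.4 -131.2 -128.3 -125.1 -122.4]
top chan 1 293 [ 5  0  6 63 23 20 83 37 25 31] [ 7 11 10 12 65 31 24 26 33 62 11  1  0]
top chan -1 164 [ 3  4  5 20 22  8 35 42 14 11] [10 12  3  4  7 21 19 15  6  5 44 18  0]
top rail 741 [-24.  -10.1  -3.    6.8   9.8] [10.7 15.4 29.1 32.3 37.5]
scene lever 1 (150, 165) 42 x [-5.2  1.5  3.9  5.6  7.1] y [108.7 115.  119.3 1
[... 273 characters left out ...]
2 -116.  -114.4 -106.9]
scene lever 1 (180, 195) 38 x [-4.9  3.1  4.4  5.7  7.2] y [120.2 124.  126.9 129.  131.5]
scene lever -1 (180, 195) 40 x [-5.6 -0.6  3.9  5.   7.4] y [-126.7 -123.4 -120.3 -118.2 -115.8]
scene lever 1 (195, 215) 53 x [-9.  -0.5  3.3  5.4  6.8] y [124.  128.6 131.1 133.  135.5]
scene lever -1 (195, 215) 45 x [-6.8 -0.8  2.9  5.5  7.4] y [-133.3 -126.1 -123.3 -121.4 -119.8]
scene chan 1 500 [ 27  19  41  42  27  27 165  84  34  34] [ 10  13   8   7  30  56  56  14   6   6 278  16   0]
scene chan -1 469 [  0   0  14  71  29   8 168 107  39  33] [  6  11  10   9  89  87  50  43  46 112   5   1   0]
scene rail 709 [-10.4  -5.3   7.7   9.1  11.2] [11.2 20.5 28.9 32.7 36.4]
```

Run:
```python
from h import *
go([599,-257.3,210],down(-103.4))
```

```text
trans [ 527.  -315.9   22.5] rot [-5.000e-02  1.000e-02  2.622e+01] tcp [ 599.  -257.3  269.5]
```

carry_out --fingers '[0.6,0.6,0.6,0.6,0.6,0.6,0.6,0.6]' --translation '[[40,-24,2],[80,-48,4],[120,-72,6],[160,-96,8],[200,-120,10],[240,-144,12],[280,-168,14],[320,-192,16]]' --delta_rot '[[0,0,3],[0,0,6],[0,0,9],[0,0,12],[0,0,15],[0,0,18],[0,0,22],[0,0,26.2]]'

```text
time_s: 0.9
ee_pos: [425.8, -422.7, 276.0]
ee_rot: [-0.0, 0.993, -0.118, -0.0]
wrist_force: [0.4, 0.4, -0.2]
finger_gap: 0.599
finger_force: 0.0
```

Run:
```python
from h import *
go([599,-257.3,210],down(-103.4))
```

```text
trans [ 129.7 -201.4    6.5] rot [-0.01  0.01 -0.15] tcp [ 599.  -257.3  269.5]
```

carry_out --fingers '[0.6,0.6,0.6,0.6,0.6,0.6,0.6,0.6]' --translation '[[25,-39,1],[50,-78,2],[75,-117,4],[100,-156,5],[122,-190,6],[130,-201,6],[130,-201,6],[130,-201,6]]' --delta_rot '[[0,0,0],[0,0,0],[0,0,0],[0,0,0],[0,0,0],[0,0,0],[0,0,0],[0,0,0]]'

```text
time_s: 1.7
ee_pos: [597.1, -259.3, 269.9]
ee_rot: [-0.0, 0.993, -0.116, -0.0]
wrist_force: [-0.0, 0.0, 0.4]
finger_gap: 0.599
finger_force: 0.0
```

Run:
```python
from h import *
go([599,-257.3,210],down(-103.4))
p,P=cap('wrist','w1')
m=(P[...,2]>150)&(P[...,2]<166)&(abs(P[...,0]-599)<60)&(abs(P[...,1]+257)<50)
q=P[m]
if len(q):
  r=cv2.minAreaRect(q[:,:2].astype(np.float32));print(len(q),r,np.median(q,0))
m=(P[...,2]>115)&(P[...,2]<124)&(abs(P[...,0]-599)<130)&(abs(P[...,1]+257)<60)
q=P[m]
if len(q):
  r=cv2.minAreaRect(q[:,:2].astype(np.float32));print(len(q),r,np.median(q,0))
```

```text
trans [ 1.4 -2.4  0.4] rot [0.   0.04 0.03] tcp [ 599.  -257.3  269.5]
933 ((598.6768188476562, -259.854248046875), (11.164015769958496, 43.592506408691406), 76.48267364501953) [ 600.08628271 -260.11131556  159.53878396]
915 ((597.975341796875, -259.8941650390625), (7.475017070770264, 189.05316162109375), 76.9010009765625) [ 647.25235687 -271.48788302  120.0775922 ]
```

View pics/w1.png

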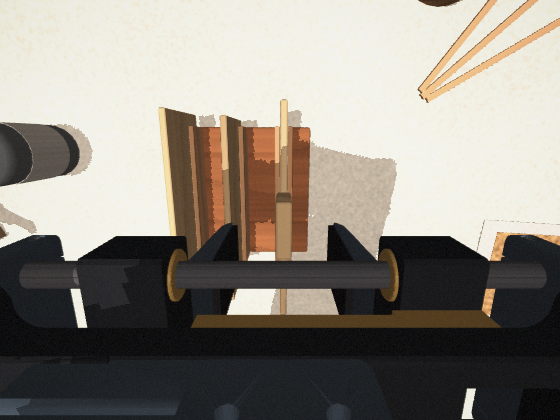

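The wrist picture shows the tab centred between the fingers at (284,200), so I lower and grip.

carry_out --fingers '[0.6,0.6,0.6,0.6,0.6,0.0,0.0,0.0]' --translation '[[1,0,20],[1,0,40],[1,0,55],[1,0,67],[1,0,67],[1,0,67],[1,0,67],[1,0,67]]' --delta_rot '[[0,0,0],[0,0,0],[0,0,0],[0,0,0],[0,0,0],[0,0,0],[0,0,0],[0,0,0]]' --squeeze 40

```text
time_s: 2.55
ee_pos: [599.1, -259.3, 204.1]
ee_rot: [0.0, 0.993, -0.116, 0.001]
wrist_force: [-0.0, 0.7, -0.9]
finger_gap: 0.371
finger_force: 0.0
```

carry_out --fingers '[0,0,0,0,0,0,0,0]' --translation '[[0,0,0],[0,0,0],[0,0,0],[0,0,-10],[0,0,-30],[0,0,-60],[0,0,-100],[0,0,-140]]' --delta_rot '[[0,0,0],[0,0,0],[0,0,0],[0,0,0],[0,0,0],[0,0,0],[0,0,0],[0,0,0]]' --squeeze 40

```text
time_s: 3.35
ee_pos: [598.3, -258.8, 344.9]
ee_rot: [-0.0, 0.993, -0.116, -0.0]
wrist_force: [0.2, -0.4, -1.5]
finger_gap: 0.13
finger_force: 40.0
```

```bash
cat >> h.py <<'E'
yaw=10.25;G=guideR(yaw);_f=np.array([np.cos(np.radians(yaw)),np.sin(np.radians(yaw)),0]);_l=np.array([-_f[1],_f[0],0])
O=_f*728+_l*116+np.array([0,0,40.])
GT=np.stack([G[:,1],G[:,0],-G[:,2]],1)
gw=lambda x,y,z:O+G@np.array([x,y,z])
def gcur():
    p,Rt=toolpose();print('grasp in guides',((p+59.5*Rt[:,2]-O)@G).round(1),'tool z world',Rt[:,2].round(3))
E
python3 - <<'E'
from h import *
s=get_state();print(s['ee_pos'],s['joints'].round(2),s['wrist_force'],s['finger_gap'])
go(gw(0,0,300),GT);print(gw(0,0,300))
# mid pose, still upright
go([600,0,340],down(-46))
E
```

```text
[ 598.33309929 -258.82615167  344.94130113] [-0.44  0.25  1.8   0.    1.09  1.36] [ 0.18468493 -0.37405689 -1.4976633 ] 0.13028536957109693
trans [-160.7 -450.5  -20.6] rot [ -16.23   24.74 -111.55] tcp [546.2 216.7 365.8]
[570.97810588 221.13096447 311.89233611]
trans [ -58.3 -252.2  -54.4] rot [-4.000e-02  3.000e-02 -5.737e+01] tcp [600.    0.  399.5]
```

carry_out --fingers '[0,0,0,0,0,0,0,0]' --translation '[[-4,-15,-20],[-12,-50,-40],[-20,-90,-54],[-29,-130,-54],[-38,-170,-54],[-48,-210,-54],[-55,-240,-54],[-58,-252,-54]]' --delta_rot '[[0,0,-3],[0,0,-10],[0,0,-18],[0,0,-26],[0,0,-34],[0,0,-42],[0,0,-50],[0,0,-57.4]]'

```text
time_s: 4.15
ee_pos: [600.1, 2.1, 397.8]
ee_rot: [-0.0, 0.926, 0.378, 0.0]
wrist_force: [0.6, 0.1, -2.1]
finger_gap: 0.13
finger_force: 40.0
```

Run:
```python
from h import *
print(get_state()['ee_pos'],get_state()['finger_gap'])
go(gw(0,0,380),GT)
```

```text
[600.11499681   2.05788108 397.81308774] 0.12966901600496736
trans [  83.9 -209.9  -40.4] rot [-22.99  12.14 -54.88] tcp [513.  210.6 438.3]
```

carry_out --fingers '[0,0,0,0,0,0,0,0]' --translation '[[5,-13,-10],[17,-42,-20],[29,-72,-30],[41,-102,-40],[53,-132,-40],[65,-162,-40],[77,-192,-40],[84,-210,-40]]' --delta_rot '[[-1.5,0.8,-3.5],[-4.6,2.4,-11],[-7.8,4.1,-18.7],[-11,5.8,-26.3],[-14.2,7.5,-34],[-17.4,9.2,-41.5],[-20.5,10.8,-49],[-23,12.1,-54.9]]'

```text
time_s: 4.95
ee_pos: [513.6, 210.5, 437.8]
ee_rot: [0.14, 0.626, 0.749, 0.166]
wrist_force: [0.3, -0.5, -2.0]
finger_gap: 0.133
finger_force: 40.0
```

```bash
cat >> h.py <<'E'
def panel_in_guides():
    for n in('top','scene'):
        _,P=cap(n);q=(P.reshape(-1,3)-O)@G;q=q[~np.isnan(q[:,0])]
        p,Rt=toolpose();gz=((p+59.5*Rt[:,2]-O)@G)[2]
        s=q[(abs(q[:,0])<25)&(abs(q[:,1])<110)&(q[:,2]>gz-120)&(q[:,2]<gz-26)]
        if len(s)<20: print(n,'few');continue
        pc=lambda a:np.percentile(a,[1,10,50,90,99]).round(1)
        A=np.c_[s[:,1],s[:,2]-gz,np.ones(len(s))];k,*_=np.linalg.lstsq(A,s[:,0],rcond=None)
        print(n,len(s),'x',pc(s[:,0]),'y',pc(s[:,1]),'z-gz',pc(s[:,2]-gz),'plane dy,dz,x0',k.round(3))
E
python3 - <<'E'
from h import *
gcur()
go(gw(0,0,380),GT)
panel_in_guides()
cv2.imwrite('pics/e.png',cv2.resize(np.load('scene.npz')['p'][80:380,180:420],None,fx=2,fy=2)[:,:,::-1])
E
```

```text
grasp in guides [  0.5  -0.4 379.2] tool z world [ 0.418  0.073 -0.905]
trans [ 0.3 -0.3 -0.8] rot [ 0.11  0.14 -0.01] tcp [513.  210.6 438.3]
top 1202 x [0.6 3.6 4.2 4.7 5.1] y [-95.3 -84.  -29.2  62.3  87.6] z-gz [-119.  -108.9  -68.1  -35.   -26.8] plane dy,dz,x0 [ 2.000e-03 -5.000e-03  3.787e+00]
scene 3056 x [-0.6  1.2  3.1  4.8  6.1] y [-91.2 -70.8  11.4  82.1  95.6] z-gz [-118.9 -110.2  -71.6  -34.8  -26.8] plane dy,dz,x0 [-0.008 -0.006  2.655]
```

View pics/e.png

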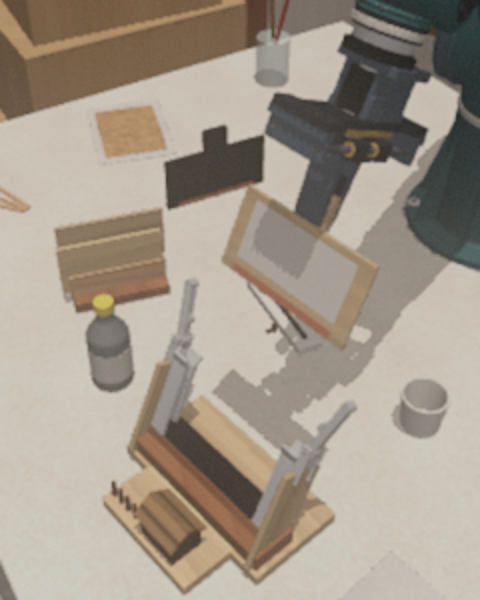

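The scene picture shows the panel hanging parallel to the guides at (300,270), with measured offsets under 1 mm. I lower it to above the mouths.

carry_out --fingers '[0,0,0,0,0,0,0,0]' --translation '[[-0.3,0,15],[-0.3,0,40],[-0.3,0,65],[-0.3,0,90],[-0.3,0,107],[-0.3,0,117],[-0.3,0,117],[-0.3,0,117]]' --delta_rot '[[0,0,0],[0,0,0],[0,0,0],[0,0,0],[0,0,0],[0,0,0],[0,0,0],[0,0,0]]'

```text
time_s: 5.85
ee_pos: [564.1, 216.5, 331.4]
ee_rot: [0.14, 0.629, 0.747, 0.165]
wrist_force: [-0.6, 0.4, -1.5]
finger_gap: 0.132
finger_force: 40.0
```

Run:
```python
from h import *
gcur()
go(gw(0,0,154),GT)
panel_in_guides();print(get_state()['wrist_force'])
```

```text
grasp in guides [  1.3  -3.6 261.3] tool z world [ 0.416  0.071 -0.907]
trans [  3.8  -1.3 107.3] rot [-0.03  0.26 -0.42] tcp [607.  227.6 233.5]
top 829 x [-1.4  3.7  4.8  5.5  6. ] y [-98.8 -87.9 -31.2  69.9 108.5] z-gz [-119.3 -112.2  -75.   -35.8  -26.4] plane dy,dz,x0 [ 5.000e-03 -4.000e-03  4.288e+00]
scene 2644 x [0.2 2.7 4.6 6.5 7.9] y [-96.4 -75.6   6.9  78.3  92. ] z-gz [-119.  -110.3  -71.9  -34.8  -26.8] plane dy,dz,x0 [ 6.000e-03 -2.000e-03  4.352e+00]
[ 0.34129675 -0.68070932 -1.77934744]
```

carry_out --fingers '[0,0,0,0,0,0,0,0]' --translation '[[3.4,-1.3,3],[3.4,-1.3,12],[3.4,-1.3,24],[3.4,-1.3,36],[3.4,-1.3,48],[3.4,-1.3,58],[3.4,-1.3,62],[3.4,-1.3,62]]' --delta_rot '[[0,0.2,-0.4],[0,0.2,-0.4],[0,0.2,-0.4],[0,0.2,-0.4],[0,0.2,-0.4],[0,0.2,-0.4],[0,0.2,-0.4],[0,0.2,-0.4]]'

```text
time_s: 6.75
ee_pos: [587.9, 224.4, 273.6]
ee_rot: [0.139, 0.626, 0.75, 0.165]
wrist_force: [-1.3, -0.4, -1.2]
finger_gap: 0.129
finger_force: 40.0
```

Run:
```python
from h import *
gcur()
go(gw(0,0,154),GT)
panel_in_guides();s=get_state();print(s['wrist_force'],s['wrist_torque'])
```

```text
grasp in guides [-6.000e-01  1.000e-01  1.985e+02] tool z world [ 0.415  0.074 -0.907]
trans [-0.1  0.6 44.5] rot [-0.08  0.05  0.04] tcp [607.  227.6 233.5]
top 879 x [-14.   -0.2   2.9   9.9  15.5] y [-109.1  -94.4  -28.   103.7  109.2] z-gz [-118.3 -109.2  -76.   -34.8  -26.4] plane dy,dz,x0 [ 0.006 -0.032  0.855]
scene 2749 x [-7.   0.7  2.7  8.6 15.5] y [-108.4  -86.5    4.6   85.5  107.8] z-gz [-118.8 -109.8  -73.7  -35.1  -26.7] plane dy,dz,x0 [-0.003 -0.033  0.999]
[ 0.02527771  1.20679531 -1.27136993] [-0.04465195  0.36415775 -0.01152182]
```

carry_out --fingers '[0,0,0,0,0,0,0,0]' --translation '[[0,0.5,6],[0,0.5,15],[0,0.5,24],[0,0.5,33],[0,0.5,40],[0,0.5,44],[0,0.5,45],[0,0.5,45]]' --delta_rot '[[0,0,0],[0,0,0],[0,0,0],[0,0,0],[0,0,0],[0,0,0],[0,0,0],[0,0,0]]'

```text
time_s: 7.65
ee_pos: [607.2, 227.9, 233.9]
ee_rot: [0.139, 0.626, 0.749, 0.166]
wrist_force: [-0.7, 0.0, -3.0]
finger_gap: 0.127
finger_force: 40.0
```

Run:
```python
from h import *
gcur()
a,A=cap('scene')
q=(A-O)@G
m=(abs(q[...,0])<12)&(abs(q[...,1])<80)&(abs(q[...,1])>35)&(q[...,2]>100)&(q[...,2]<160)
print('board top z',np.percentile(q[m][:,2],[50,90,99]))
s=get_state();print(s['wrist_force'],s['wrist_torque'])
```

```text
grasp in guides [  0.4   0.2 154.2] tool z world [ 0.416  0.074 -0.906]
board top z [116.97082544 128.72086351 130.56679646]
[-0.63626854 -0.54346755 -2.21229879] [-0.20538209  0.36140957  0.03076241]
```

carry_out --fingers '[0,0,0,0.5,0.5,0.5,0.5,0.5]' --translation '[[0,0,1],[0,0,2],[0,0,2],[0,0,2],[0,0,2],[0,0,2],[0,0,-15],[0,0,-50]]' --delta_rot '[[0,0,0],[0,0,0],[0,0,0],[0,0,0],[0,0,0],[0,0,0],[0,0,0],[0,0,0]]'

```text
time_s: 8.5
ee_pos: [585.7, 223.9, 277.6]
ee_rot: [0.138, 0.626, 0.75, 0.164]
wrist_force: [0.3, -0.5, 0.5]
finger_gap: 0.499
finger_force: 0.0
```

Run:
```python
from h import *
gcur();s=get_state();print(s['wrist_force'])
a,A=cap('scene')
q=(A-O)@G
m=(abs(q[...,0])<12)&(abs(q[...,1])<80)&(abs(q[...,1])>35)&(q[...,2]>100)&(q[...,2]<160)
print('board top z',np.percentile(q[m][:,2],[50,90,99]))
for sg in(1,-1):
  for lo,hi in((180,195),(195,215)):
    k=(abs(q[...,0])<15)&(q[...,1]*sg>90)&(q[...,1]*sg<160)&(q[...,2]>lo)&(q[...,2]<hi);w=q[k];print(sg,lo,len(w),np.percentile(w[:,1],[3,50,97]).round(1) if len(w) else '')
```

```text
grasp in guides [ -1.2  -0.  203.1] tool z world [ 0.413  0.073 -0.908]
[ 0.31107355 -0.47602908  0.53181127]
board top z [116.56428071 127.45621299 129.11907894]
1 180 38 [119.9 127.1 131. ]
1 195 55 [123.7 130.5 135. ]
-1 180 37 [-129.2 -120.1 -115.2]
-1 195 47 [-130.8 -124.2 -120.1]
```

carry_out --fingers '[0,0,0,0,0,0,0,0]' --translation '[[0,1,-42],[40,1,-44],[85,1,-44],[130,1,-44],[168,1,-44],[168,1,-25],[168,1,-4],[168,1,-4]]' --delta_rot '[[0,0,0],[0,0,0],[0,0,0],[0,0,0],[0,0,0],[0,0,0],[0,0,0],[0,0,0]]'

```text
time_s: 9.35
ee_pos: [555.2, 389.2, 280.6]
ee_rot: [0.139, 0.626, 0.75, 0.164]
wrist_force: [0.3, -0.1, 0.0]
finger_gap: 0.002
finger_force: 0.0
```

```bash
cat >> h.py <<'E'
def tipg():
    p,Rt=toolpose();t=(p+78*Rt[:,2]-O)@G;s=get_state();print('tip in guides',t.round(1),'F guides',(np.array(s['wrist_force'])@G).round(1),'gap',s['finger_gap'],'rot err',R.from_matrix(Rt.T@GT).as_rotvec(degrees=True).round(2));return t
def arc(sg,phis,rs,press=0):
    t=tipg()
    for ph,r in zip(phis,rs):
        y=112+r*np.sin(ph)+5*np.cos(ph)+16; z=133.5+r*np.cos(ph)-5*np.sin(ph)
        print(round(ph,2),'tool d',[round(sg*y-t[1],1),round(-t[0],1),round(t[2]-z,1)])
def lever(n='scene'):
    _,P=cap(n);q=(P.reshape(-1,3)-O)@G
    for sg in(1,-1):
        w=q[(abs(q[:,0])<9)&(q[:,1]*sg>20)&(q[:,1]*sg<170)]
        d=np.c_[w[:,1]*sg-112,w[:,2]-133.5];r=np.hypot(*d.T);k=(r>35)&(r<82)&(d[:,1]>-9)
        ph=np.arctan2(d[k,0],d[k,1]);print('lever',sg,k.sum(),'phi pct',np.percentile(ph,[5,25,50,75,95]).round(2) if k.sum() else '')
E
python3 - <<'E'
from h import *
arc(1,[.2,0,-.2,-.4,-.6,-.8,-1,-1.2,-1.4,-1.57],[58,58,58,59,60,61,62,64,65,66])
lever()
E
```

```text
tip in guides [ -0.4 168.1 187.6] F guides [ 0.2 -0.2 -0.1] gap 0.002149011720374502 rot err [-0.17  0.1   0.09]
0.2 tool d [np.float64(-23.7), np.float64(0.4), np.float64(-1.8)]
0 tool d [np.float64(-35.1), np.float64(0.4), np.float64(-3.9)]
-0.2 tool d [np.float64(-46.7), np.float64(0.4), np.float64(-3.7)]
-0.4 tool d [np.float64(-58.5), np.float64(0.4), np.float64(-2.2)]
-0.6 tool d [np.float64(-69.8), np.float64(0.4), np.float64(1.7)]
-0.8 tool d [np.float64(-80.4), np.float64(0.4), np.float64(8.0)]
-1 tool d [np.float64(-89.6), np.float64(0.4), np.float64(16.4)]
-1.2 tool d [np.float64(-97.9), np.float64(0.4), np.float64(26.2)]
-1.4 tool d [np.float64(-103.3), np.float64(0.4), np.float64(38.1)]
-1.57 tool d [np.float64(-106.1), np.float64(0.4), np.float64(49.0)]
lever 1 197 phi pct [-1.72 -0.07  0.24  0.31  0.7 ]
lever -1 155 phi pct [-1.7  -0.88  0.14  0.18  0.26]
```

carry_out --fingers '[0,0,0,0,0,0,0,0]' --translation '[[-14,0,-2],[-25,0,-3],[-36,0,-4],[-47,0,-4],[-58,0,-2],[-70,0,2],[-80,0,8],[-80,0,8]]' --delta_rot '[[0,0,0],[0,0,0],[0,0,0],[0,0,0],[0,0,0],[0,0,0],[0,0,0],[0,0,0]]'

```text
time_s: 10.2
ee_pos: [573.3, 309.6, 274.6]
ee_rot: [0.139, 0.626, 0.749, 0.165]
wrist_force: [1.2, 0.1, 0.1]
finger_gap: 0.0
finger_force: 0.0
```

Run:
```python
from h import *
arc(1,[-.8,-1,-1.1,-1.2,-1.3,-1.4,-1.5,-1.57],[61,62,63,64,65,65,66,66])
lever()
```

```text
tip in guides [  0.4  86.5 180.6] F guides [ 1.1 -0.1 -0.4] gap 5.1943740507384224e-06 rot err [-0.12  0.12 -0.  ]
-0.8 tool d [np.float64(1.2), np.float64(-0.4), np.float64(1.0)]
-1 tool d [np.float64(-8.0), np.float64(-0.4), np.float64(9.4)]
-1.1 tool d [np.float64(-12.4), np.float64(-0.4), np.float64(14.1)]
-1.2 tool d [np.float64(-16.3), np.float64(-0.4), np.float64(19.3)]
-1.3 tool d [np.float64(-19.8), np.float64(-0.4), np.float64(24.9)]
-1.4 tool d [np.float64(-21.7), np.float64(-0.4), np.float64(31.2)]
-1.5 tool d [np.float64(-24.0), np.float64(-0.4), np.float64(37.5)]
-1.57 tool d [np.float64(-24.5), np.float64(-0.4), np.float64(42.1)]
lever 1 271 phi pct [-1.71 -0.87 -0.74 -0.19 -0.09]
lever -1 154 phi pct [-1.71 -0.05  0.14  0.18  0.25]
```

carry_out --fingers '[0,0,0,0,0,0,0,0]' --translation '[[-8,0,9],[-12,0,14],[-16,0,19],[-20,0,25],[-22,0,31],[-24,0,37],[-24.5,0,42],[-24.5,0,43]]' --delta_rot '[[0,0,0],[0,0,0],[0,0,0],[0,0,0],[0,0,0],[0,0,0],[0,0,0],[0,0,0]]'

```text
time_s: 11.05
ee_pos: [595.3, 290.6, 237.5]
ee_rot: [0.139, 0.626, 0.749, 0.166]
wrist_force: [-26.0, -1.9, 32.3]
finger_gap: 0.004
finger_force: 20.6
```

Run:
```python
from h import *
tipg();lever()
```

```text
tip in guides [  1.4  64.  139.2] F guides [-9.8  2.7 40.3] gap 0.004130889098567572 rot err [-0.03  0.04  0.04]
lever 1 167 phi pct [-1.64 -1.54 -0.98 -0.58 -0.44]
lever -1 113 phi pct [0.08 0.13 0.16 0.2  0.29]
```

carry_out --fingers '[0,0,0,0,0,0,0,0]' --translation '[[0,0,-8],[0,-1,-45],[-20,-1,-85],[-65,-1,-90],[-110,-1,-90],[-155,-1,-90],[-200,-1,-90],[-233,-1,-90]]' --delta_rot '[[0,0,0],[0,0,0],[0,0,0],[0,0,0],[0,0,0],[0,0,0],[0,0,0],[0,0,0]]'

```text
time_s: 11.9
ee_pos: [598.6, 51.7, 318.2]
ee_rot: [0.139, 0.626, 0.749, 0.166]
wrist_force: [-0.0, 1.2, 0.4]
finger_gap: 0.002
finger_force: 0.0
```

Run:
```python
from h import *
arc(-1,[.4,.2,0,-.2,-.4,-.6,-.8,-1],[58,58,58,58,59,60,61,62])
lever()
```

```text
tip in guides [  -0.  -171.8  228.9] F guides [0.3 1.2 0.3] gap 0.002368424187847 rot err [-0.01  0.08  0.  ]
0.4 tool d [np.float64(16.6), np.float64(0.0), np.float64(44.0)]
0.2 tool d [np.float64(27.4), np.float64(0.0), np.float64(39.6)]
0 tool d [np.float64(38.8), np.float64(0.0), np.float64(37.4)]
-0.2 tool d [np.float64(50.4), np.float64(0.0), np.float64(37.6)]
-0.4 tool d [np.float64(62.2), np.float64(0.0), np.float64(39.2)]
-0.6 tool d [np.float64(73.5), np.float64(0.0), np.float64(43.1)]
-0.8 tool d [np.float64(84.1), np.float64(0.0), np.float64(49.4)]
-1 tool d [np.float64(93.3), np.float64(0.0), np.float64(57.7)]
lever 1 119 phi pct [-1.63 -1.57 -1.5  -1.48 -1.44]
lever -1 113 phi pct [0.1  0.14 0.16 0.21 0.29]
```

carry_out --fingers '[0,0,0,0,0,0,0,0]' --translation '[[2,0,22],[5,0,41],[16,0,40],[28,0,39],[39,0,37],[50,0,37],[62,0,39],[73,0,43]]' --delta_rot '[[0,0,0],[0,0,0],[0,0,0],[0,0,0],[0,0,0],[0,0,0],[0,0,0],[0,0,0]]'

```text
time_s: 12.75
ee_pos: [603.4, 129.4, 279.1]
ee_rot: [0.139, 0.626, 0.749, 0.166]
wrist_force: [0.2, -3.3, -0.3]
finger_gap: 0.003
finger_force: 1.2
```

Run:
```python
from h import *
arc(-1,[-.6,-.8,-1,-1.15,-1.3,-1.4,-1.5,-1.57],[60,61,62,63,65,65,66,66])
```

```text
tip in guides [  0.2 -96.1 185.7] F guides [-0.5 -3.3 -0.1] gap 0.002596083687649048 rot err [-0.02  0.07  0.05]
-0.6 tool d [np.float64(-2.1), np.float64(-0.2), np.float64(-0.1)]
-0.8 tool d [np.float64(8.4), np.float64(-0.2), np.float64(6.1)]
-1 tool d [np.float64(17.6), np.float64(-0.2), np.float64(14.5)]
-1.15 tool d [np.float64(23.6), np.float64(-0.2), np.float64(21.9)]
-1.3 tool d [np.float64(29.4), np.float64(-0.2), np.float64(30.0)]
-1.4 tool d [np.float64(31.4), np.float64(-0.2), np.float64(36.2)]
-1.5 tool d [np.float64(33.6), np.float64(-0.2), np.float64(42.5)]
-1.57 tool d [np.float64(34.1), np.float64(-0.2), np.float64(47.1)]
```

carry_out --fingers '[0,0,0,0,0,0,0,0]' --translation '[[8,0,6],[17,0,14],[24,0,22],[29,0,30],[31,0,36],[33.5,0,42],[34,0,47],[34,0,47.5]]' --delta_rot '[[0,0,0],[0,0,0],[0,0,0],[0,0,0],[0,0,0],[0,0,0],[0,0,0],[0,0,0]]'

```text
time_s: 13.55
ee_pos: [617.0, 166.2, 237.0]
ee_rot: [0.139, 0.626, 0.749, 0.165]
wrist_force: [-23.5, -4.0, 30.1]
finger_gap: 0.003
finger_force: 18.6
```

Run:
```python
from h import *
tipg()
```

```text
tip in guides [  0.4 -62.3 139.1] F guides [-8.9  0.2 37.4] gap 0.0026488044618390373 rot err [-0.06  0.04  0.03]
```

carry_out --fingers '[0,0,0,0,0,0,0,0]' --translation '[[0,0,0.5],[0,0,0.5],[0,0,-10],[0,0,-40],[0,0,-80],[0,-30,-110],[0,-75,-110],[0,-120,-110]]' --delta_rot '[[0,0,0],[0,0,0],[0,0,0],[0,0,0],[0,0,0],[0,0,0],[0,0,0],[0,0,0]]'

```text
time_s: 14.35
ee_pos: [463.4, 138.3, 285.7]
ee_rot: [0.14, 0.626, 0.749, 0.167]
wrist_force: [1.4, 0.8, -0.2]
finger_gap: 0.002
finger_force: 0.0
```

Run:
```python
from h import *
tipg();lever();lever('top')
for n in('scene','top'):
    a,A=cloud(n);q=(A-O)@G
    m=(abs(q[...,0])<8)&(abs(q[...,1])<21)&(q[...,2]>135)&(q[...,2]<200);print(n,'tab top z',np.percentile(q[m],[50,90,98],axis=0).round(1).tolist())
    if n=='scene': cv2.imwrite('pics/f.png',cv2.resize(a[190:380,220:380],None,fx=3,fy=3,interpolation=cv2.INTER_CUBIC)[:,:,::-1])
    # dimmer
    g=(A[...,2]>50)&(A[...,2]<58)&(abs(A[...,0]-430)<40)&(abs(A[...,1]+32)<60);print('grip',g.sum(),cv2.minAreaRect(A[g][:,:2].astype(np.float32)))
    h=(A[...,2]>10)&(A[...,2]<17)&(abs(A[...,0]-436)<26)&(abs(A[...,1]-15)<110);print('housing',h.sum(),cv2.minAreaRect(A[h][:,:2].astype(np.float32)))
    k=(A[...,2]>4)&(A[...,2]<24)&(abs(A[...,0]-470)<12)&(abs(A[...,1]-36)<25);print('pin',k.sum(),np.percentile(A[k],[5,50,95],axis=0).round(1).tolist())
```

```text
tip in guides [-120.2  -62.4  249.2] F guides [ 1.3  0.6 -0.8] gap 0.002215659315407583 rot err [0.13 0.03 0.03]
lever 1 125 phi pct [-1.63 -1.56 -1.49 -1.47 -1.43]
lever -1 106 phi pct [-1.64 -1.57 -1.51 -1.49 -1.44]
lever 1 145 phi pct [-1.59 -1.5  -1.48 -1.45 -1.4 ]
lever -1 129 phi pct [-1.58 -1.51 -1.48 -1.46 -1.43]
scene tab top z [[2.4, 0.7, 150.6], [4.6, 17.1, 161.2], [5.8, 19.9, 162.0]]
grip 35 ((431.6574401855469, -30.783039093017578), (21.41470718383789, 25.102214813232422), 71.86213684082031)
housing 423 ((436.1141357421875, 17.564361572265625), (172.99717712402344, 46.31544494628906), 84.00603485107422)
pin 11 [[459.4, 35.1, 5.1], [466.0, 38.4, 10.5], [470.6, 41.8, 15.6]]
top tab top z [[1.0, -1.1, 159.8], [3.6, 16.1, 162.4], [3.9, 19.3, 163.3]]
grip 82 ((429.8321838378906, -32.356773376464844), (18.340137481689453, 26.941770553588867), 81.88658905029297)
housing 866 ((437.1447448730469, 16.00200653076172), (169.66297912597656, 45.811946868896484), 85.01502227783203)
pin 10 [[461.6, 33.2, 5.0], [464.3, 35.7, 12.5], [474.2, 38.3, 16.5]]
```

View pics/f.png

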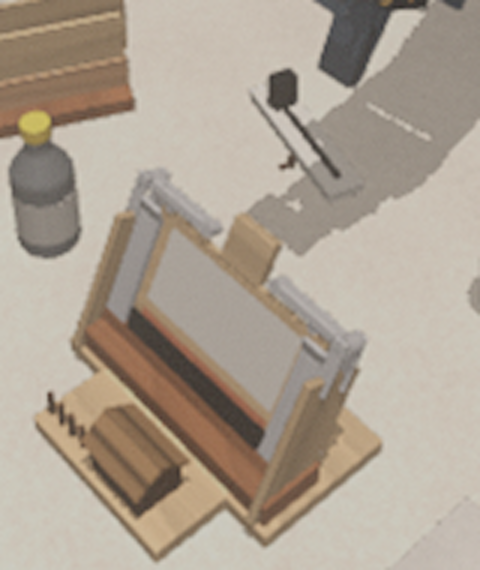

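The picture shows both levers lying over the panel's top edge (crop 190,205 and 305,310) and the tab between them. Its top is at z_g ≈ 162 (161.5 expected), so the panel is home. Next is the dimmer.

Run:
```python
from h import *
go([431,-32,130],down(-5.3))
```

```text
trans [-161.5  -91.4   60.1] rot [24.53 -3.28 15.35] tcp [431.  -32.  189.5]
```

carry_out --fingers '[0.6,0.6,0.6,0.6,0.6,0.6,0.6,0.6]' --translation '[[-20,-11,7],[-48,-27,18],[-76,-43,28],[-104,-59,39],[-132,-75,49],[-155,-88,58],[-161.5,-91.4,60],[-161.5,-91.4,60]]' --delta_rot '[[3,-0.4,2],[7,-1,4.5],[12,-1.6,7.5],[16,-2.1,10],[20,-2.7,12.5],[24.5,-3.3,15.3],[24.5,-3.3,15.3],[24.5,-3.3,15.3]]'

```text
time_s: 15.25
ee_pos: [436.8, -31.1, 192.1]
ee_rot: [0.002, 0.739, 0.674, 0.003]
wrist_force: [-0.0, 0.4, 0.6]
finger_gap: 0.597
finger_force: 0.0
```

Run:
```python
from h import *
go([431,-32,130],down(-5.3));print(get_state()['joints'])
p,A=cap('wrist','g')
g=(A[...,2]>50)&(A[...,2]<58)&(abs(A[...,0]-430)<40)&(abs(A[...,1]+32)<60);print('grip',g.sum(),cv2.minAreaRect(A[g][:,:2].astype(np.float32)) if g.sum()>4 else '')
h=(A[...,2]>11)&(A[...,2]<16)&(abs(A[...,0]-436)<40)&(abs(A[...,1]-15)<110);print('housing',h.sum(),cv2.minAreaRect(A[h][:,:2].astype(np.float32)) if h.sum()>4 else '')
k=(A[...,2]>4)&(A[...,2]<24)&(abs(A[...,0]-472)<14)&(abs(A[...,1]-36)<25)
v,u=np.where(k);print('pin',k.sum(),np.percentile(A[k],[5,50,95],axis=0).round(1).tolist() if k.sum() else '',u.mean(),v.mean())
```

```text
trans [-1.4 -5.7  2.5] rot [ 0.39 -0.1   0.02] tcp [431.  -32.  189.5]
[-0.12523645  0.12698405  2.29632203  0.00288449  0.7115611  -0.03520564]
grip 766 ((429.7604064941406, -32.02801513671875), (19.59569549560547, 27.570608139038086), 85.52747344970703)
housing 7168 ((439.3392333984375, 14.947616577148438), (170.1558074951172, 50.8292236328125), 84.74934387207031)
pin 115 [[459.7, 32.7, 4.6], [465.1, 35.2, 12.5], [475.0, 38.8, 16.4]] 306.295652173913 135.44347826086957
```

View pics/g.png

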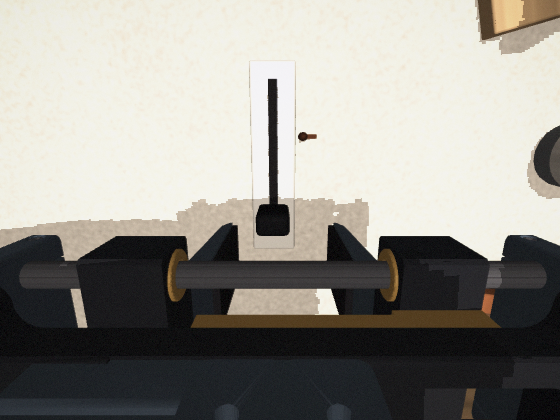

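The wrist picture shows the grip at (273,220) and the pin at (303,136). The grip must travel about +70 mm along the track.

Run:
```python
from h import *
go([430,-32,43],down(-5.3))
```

```text
trans [-2.2 -7.4 89.9] rot [ 0.43 -0.1   0.06] tcp [430.  -32.  102.5]
```

carry_out --fingers '[0.6,0.6,0.6,0.6,0.6,0.6,0.6,0.6]' --translation '[[-1,-6,8],[-2,-7,22],[-2,-7,42],[-2,-7,62],[-2,-7,80],[-2,-7,89],[-2,-7,89],[-2,-7,89]]' --delta_rot '[[0.4,0,0],[0.4,0,0],[0.4,0,0],[0.4,0,0],[0.4,0,0],[0.4,0,0],[0.4,0,0],[0.4,0,0]]'

```text
time_s: 16.1
ee_pos: [430.1, -31.7, 103.8]
ee_rot: [-0.001, 0.739, 0.674, 0.0]
wrist_force: [-0.1, -0.7, 0.1]
finger_gap: 0.601
finger_force: 0.0
```

Run:
```python
from h import *
go([430,-32,43],down(-5.3)); print(get_state()['wrist_force'])
```

```text
trans [-0.3 -0.1  1.3] rot [-0.04 -0.08  0.08] tcp [430.  -32.  102.5]
[-0.05437614 -0.66975146  0.08591629]
```

carry_out --fingers '[0,0,0,0,0,0,0,0]' --translation '[[0,0,0],[0,0,0],[0,0,0],[0,0,0],[0,0,0],[4,0,0],[12,0,0],[22,0,0]]' --delta_rot '[[0,0,0],[0,0,0],[0,0,0],[0,0,0],[0,0,0],[0,0,0],[0,0,0],[0,0,0]]' --squeeze 20

```text
time_s: 16.9
ee_pos: [431.5, -10.0, 103.6]
ee_rot: [-0.001, 0.739, 0.674, -0.0]
wrist_force: [-5.3, -0.9, 10.5]
finger_gap: 0.305
finger_force: 20.0
```

carry_out --fingers '[0,0,0,0,0,0,0,0]' --translation '[[10,0,0],[20,0,0],[30,0,0],[39,0,0],[46,0,0],[48.5,0,0],[48.5,0,0],[48.5,0,0]]' --delta_rot '[[0,0,0],[0,0,0],[0,0,0],[0,0,0],[0,0,0],[0,0,0],[0,0,0],[0,0,0]]' --squeeze 20

```text
time_s: 17.7
ee_pos: [435.9, 38.4, 103.6]
ee_rot: [-0.001, 0.739, 0.674, -0.0]
wrist_force: [-4.9, 2.3, 9.5]
finger_gap: 0.308
finger_force: 20.0
```

carry_out --fingers '[0.45,0.45,0.45,0.45,0.45,0.45,0.45,0.45]' --translation '[[0,0,0],[0,0,0],[0,0,0],[0,0,-5],[0,0,-25],[-15,0,-60],[-50,0,-95],[-70,0,-95]]' --delta_rot '[[0,0,0],[0,0,0],[0,0,0],[0,0,0],[0,0,0],[0,0,0],[0,0,0],[0,0,0]]'

```text
time_s: 18.5
ee_pos: [431.8, -33.1, 202.4]
ee_rot: [0.002, 0.739, 0.674, 0.002]
wrist_force: [1.4, 0.0, -0.4]
finger_gap: 0.448
finger_force: 0.0
```

Run:
```python
from h import *
d=np.array([.0915,.9958])
for n in('wrist','top','scene'):
    p,A=cap(n,'h' if n=='wrist' else None)
    g=(A[...,2]>51)&(A[...,2]<58)&(abs(A[...,0]-435)<30)&(A[...,1]>-50)&(A[...,1]<100)
    r=cv2.minAreaRect(A[g][:,:2].astype(np.float32)) if g.sum()>4 else ((0,0),)
    k=(A[...,2]>4)&(A[...,2]<24)&(abs(A[...,0]-472)<14)&(abs(A[...,1]-36)<25)
    q=A[k][:,:2]@d if k.sum() else [0]
    print(n,g.sum(),r,'grip s',np.dot(r[0],d).round(1),'pin s',np.percentile(q,[3,50,97]).round(1))
```

```text
wrist 838 ((435.99652099609375, 37.83298873901367), (18.637020111083984, 27.43317222595215), 84.76951599121094) grip s 77.6 pin s [74.3 77.9 80.6]
top 4 ((0, 0),) grip s 0.0 pin s [75.7 78.2 88.5]
scene 38 ((437.3280029296875, 40.261260986328125), (18.333829879760742, 25.445308685302734), 83.43350982666016) grip s 80.1 pin s [78.8 81.4 84.2]
```

View pics/h.png

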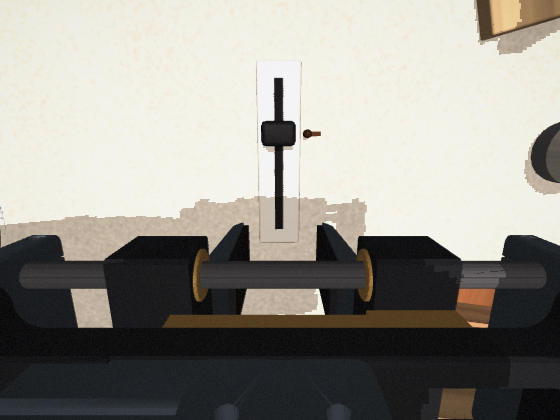

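The grip at (279,133) is level with the pin at (308,134), within about 1 mm. I do a last lever check and hand in.

Run:
```python
from h import *
lever();print(get_state()['wrist_force']);print(workorder.hand_in())
```

```text
lever 1 122 phi pct [-1.64 -1.55 -1.49 -1.47 -1.44]
lever -1 107 phi pct [-1.63 -1.57 -1.52 -1.49 -1.44]
[ 0.34472542  0.03658286 -0.72750006]
the job is handed in; nothing more can be done
None
```

The job is handed in at about 19 s, though the hand-in returned no verdict: the panel is pressed home under both closed levers, the dimmer grip is about 1 mm from the mark, and I didn't re-measure the bystanders.

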